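# Shut the draft shield and tare the balance

## Task

Tare the balance with the little beaker standing on its pan: with the fingertips, gently slide the open left-hand door of the glass draft shield fully shut, and only then lightly press the tare key, the long key at the right-hand end of the key row as you face the display, until it goes down, and let it come up again. Leave the other keys, the beaker on the pan and everything else on the bench undisturbed, and withdraw.

Things in the scene. Friction and masses are not known exactly. Their poses are not given: they have to be found in the camera images.
- balance: Milligram laboratory balance, fixed, off-white, 330 mm deep (its x), 210 mm wide (its y). Origin: centre of its underside on the bench. Display and keys face its own -x, towards the robot within 0.12 rad; +y is its left-hand side as you face the display. In front a low key panel, rising away from the robot at 0.26 rad from 45 to 75 mm height. It may stand left or right of the stirrer.
- shield_top (a point): middle of the top of the glass draft shield on the balance's rear part, 225 mm above the bench (a small grip on its front top edge reaches 240 mm). The shield is 170 mm deep (its front glass 40 mm in front of the balance's origin) and 200 mm wide. Its right-hand (-y) door is shut and fixed; its left-hand (+y) door is the open one. Axes are the balance's.
- side_door (a joint): left-hand glass door of the draft shield: how far it stands open (m). 0 = fully shut; it grows as the door slides to the rear (balance +x), at most 0.12. It slides against about 1 N of friction, stays where it is left, and meets a hard stop when shut.
- door_handle (a point): centre of the door's handle, an upright grey tab outside the left-hand door at its front top corner: 10 mm thick along the balance's x, standing 20 mm out from the glass along +y, 40 mm high (180 to 220 mm above the bench). Axes are the balance's. The glass is 10 mm from this point towards -y. A finger can come down from above beside the glass, behind the tab (+x) or before it.
- tare_key_top (a point): middle of the tare key's top face, about 59 mm above the bench: the long key (44 mm along y, 18 mm along the slope) at the right-hand (-y) end of the key row, 75 mm from the balance's middle line. It stands 6 mm proud of the panel; the point's z is square to the panel, leaning 0.26 rad to the front. The shield's front glass is 90 mm behind it; the next key begins 39 mm from this point.
- tare_key (a joint): how far the tare key is pressed into the panel (m): 0 up, 0.004 fully down. A spring key: about 1 N starts it, 4 N takes it fully down, and it comes back up when let go; it answers at about 2.5 mm.
- power_key (a joint): the on/off key, as long as the tare key but at the left-hand (+y) end of the row; pressed travel (m), 0 up to 0.004 down. To be left alone.
- menu_key (a joint): small key (16 mm wide) in the middle group, 28 mm left of the middle line; pressed travel (m). To be left alone.
- mode_key (a joint): small key (16 mm wide) on the middle line; pressed travel (m). To be left alone.
- print_key (a joint): small key (16 mm wide) in the middle group, 28 mm right of the middle line; pressed travel (m). To be left alone.
- weighing_beaker: small glass beaker, 42 mm across, 50 mm high, standing on the balance's pan inside the shield; origin at the centre of its underside. To be left standing as it is.
- stirrer: magnetic hotplate stirrer, 150 mm wide, 250 mm deep with its knobs, 95 mm high, white plate on top and two knobs in front; fixed; origin at the middle of its underside. Not part of the job.
- stirring_beaker: glass beaker, 68 mm across, 75 mm high, on the stirrer's plate; loose bystander on the bench, origin at the centre of its underside; not part of the job
- spatula: steel laboratory spatula 195 mm long, 4 mm thick, lying flat between balance and stirrer; loose bystander on the bench, origin at the centre of its underside; not part of the job
- check_weight: 200 g steel check weight with a knob, 29 mm across, 56 mm high; loose bystander on the bench, origin at the centre of its underside; not part of the job
- sample_jar: small capped glass jar, 36 mm across, 60 mm high; loose bystander on the bench, origin at the centre of its underside; not part of the job
- reagent_bottle: amber glass bottle, 68 mm across, 145 mm high; loose bystander on the bench, origin at the centre of its underside; not part of the job
- wash_bottle: plastic wash bottle with a bent spout, 66 mm across, 190 mm high; loose bystander on the bench, origin at the centre of its underside; not part of the job
- weighing_dish: shallow white dish, 80 mm across, 16 mm high; loose bystander on the bench, origin at the centre of its underside; not part of the job

How it is judged:
By the outcome, as a careful person would: the job done as asked, in the order asked, and still so for the second after the job is handed in, with the robot touching nothing.
It also fails if it takes over 43 s, if anything falls off the work surface, if the arm or the gripper's body presses on something with over 40 N, if the wrist force passes 120 N, or if a joint passes its speed limit or range.

## Robot

A 7-joint arm with a two-finger parallel gripper is mounted at the origin on the work surface. World frame = base frame: x ahead of the robot, y to its left, z up, the work surface at z = 0. Lengths are in m, angles in degrees, forces in N, time in s.
With the tool pointing down it reaches from about 0.425 to 0.875 m from the base axis. Payload 4.7 kg.
Tool frame: the origin (TCP) lies between the finger pads; the fingertips stand 19 mm ahead of it and the grasp point (between the pads) is the TCP; x points along the fingers, z is the direction in which the jaws open and shut, and the axes are right-handed (so a half turn about x gives the same grasp; the last joint's range is limited). The gripper opens to 87 mm and grips with 3 to 60 N. Pads are 19 mm wide; open, the fingers measure 117 mm over their backs; the gripper's body (75 mm by 190 mm) begins 51 mm behind the grasp point.
Start: joints at [-76.541, 18.392, -4.016, 83.108, 1.295, 78.541, -3.26], TCP at [0.142, 0.634, 0.242] pointing down, gripper open.
Joint ranges: [-163.93, 163.93], [-17.29, 119.83], [-79.2, 71.16], [3.27, 140.29], [-89.18, 269.18], [5.43, 117.66], [-154.24, 154.24]. Speed limits (degrees/s): [147.25, 147.25, 180, 180, 180, 180, 180].

## Interface

Orientations are given as [roll, pitch, yaw] about the fixed x, y, z axes, in that order (R = Rz(yaw) Ry(pitch) Rx(roll)).
In Python, from cell import monitor, read_camera, camera_model, env, regions_of gives the robot as it stands. The module is installed in compiled form; this text tells all that it offers.
- The arm moves only by the tool step_arm, never from a script. Its argument "deltas" is a list of rows, each a list of 5 numbers: the gripper's target within -1 to 1 (fully open at 1, half-way at 0, shut at -1), then the shift along the tool's x, y, z in m, then the turn about the tool's x in degrees. A call has 1 to 12 rows; each row is the pose to reach, as a shift and turn from the pose commanded when the call began, along the tool's axes at that moment; what a row does not reach only later rows make up. A row lasts 1/8 s, in which the tool goes at most 62.5 mm and 10.7 degrees, less where a joint would pass 70% of its speed; a pose out of reach is approached as far as the arm can. A call with a gripper value outside its range is refused whole. The fingers move at their own pace and stop on an object; "newtons" is the grip in N (left out, the last holds). Time passes only in rows, so rows that repeat a pose let the fingers close. It gives the time, the measured TCP pose, the force and the opening at its end, in the units of the state.
- monitor.get_obs(): the state, without advancing time (a new reading comes with each control period).
- read_camera(name): name is "scene" or "top"; returns (picture, depth): 400x640x3 uint8, red, green, blue; 400x640 float32, m along the optical axis (not along the pixel's ray), 0 where there is no reading.
- camera_model(name): a dict with "fx", "fy", "cx", "cy" (pixels), "xyz" and "attitude" of the camera in the world. Camera axes: x right, y down, z forward; pixel columns grow to the right and rows downward; lengths in m; the calibration is good to about 2 mm. A picture is of the moment at which its call begins. camera_model takes no time and is no camera call.
- env.sign_off(): hands the job in, once; it reports no verdict.
Trained networks look in the newest picture that a camera, given by its name, has taken for a name from the list of things; names that differ only in an ending like _2 or _b are one class to them, and where a whole thing is asked for, a point or a joint stands for the part that bears it (a point fixed in the world has none). Each returns a list of dicts, best first, with "p" (0 to 1); they miss things now and then, are a little off and sometimes report something else, mostly with a low value. They report only what shows in the picture. A call takes as long as a camera call.
- regions_of(camera, thing): "pixels" (400x640 bool, what is visible of it) and "pixel" ([column, row] in pixels, amid what is visible of it).
The state is a dict: "time_s": time; "qpos": joint angles; "joint_velocities": joint speeds; "effort": joint torques, N m; "tool_pos": TCP position; "tool_rot": TCP orientation; "force": force on the tool from outside, world axes, zero at the start; "wrist_torque": the same for the moment, N m; "grip_width": finger opening in m.
Only numpy, scipy, OpenCV 4.12 (cv2) and the standard library are available. Lean on these libraries where they do the work, as an engineer would, in place of code of your own. Each camera call takes 0.05 s, during which the arm holds its last target. There are 200 camera calls.

## Working session

There is one attempt and no reset: what is moved stays moved. The work goes in short steps, Python scripts to look and compute and a tool call to move; the robot and the scene stay as the last step left them, time stands still between calls to the robot, and variables do not carry over. Pictures are saved under pics/ and viewed, about 8 in all and at most 12, crops included, and the job is handed in when it is done.

Besides the shell and the picture viewer there is one more tool, called after "Emit:" in YAML: its name, and indented under it one key for each argument. step_arm: Moves the arm, as the interface text tells. Its arguments: {"type":"object","properties":{"deltas":{"type":"array"},"newtons":{"type":"number"}},"required":["deltas"]}

```bash
mkdir -p pics; cat > h.py <<'E'
import numpy as np,cv2
from cell import monitor, read_camera, camera_model, env, regions_of
from scipy.spatial.transform import Rotation as R
def cm(n):
    m=camera_model(n); return m
def rot(m):
    a=np.array(m["attitude"],float)
    return a if a.shape==(3,3) else R.from_euler('xyz',a,degrees=True).as_matrix()
def cloud(n,d):
    m=cm(n); v,u=np.mgrid[:400,:640]
    p=np.stack([(u-m["cx"])/m["fx"]*d,(v-m["cy"])/m["fy"]*d,d],-1)
    return p@rot(m).T+np.array(m["xyz"])
def proj(n,p):
    m=cm(n); c=(np.atleast_2d(p)-np.array(m["xyz"]))@rot(m)
    return np.c_[c[:,0]/c[:,2]*m["fx"]+m["cx"],c[:,1]/c[:,2]*m["fy"]+m["cy"]]
E
python3 - <<'E'
from h import *
for n in("scene","top"):
    print(camera_model(n))
    p,d=read_camera(n); cv2.imwrite(f"pics/{n}0.png",p[:,:,::-1]); c=cloud(n,d)
    for t in("balance","door_handle","tare_key_top","shield_top","tare_key","weighing_beaker"):
        for r in regions_of(n,t)[:2]:
            u,v=map(int,r["pixel"]); print(n,t,round(r["p"],2),r["pixel"],r["pixels"].sum(),c[v,u].round(3),np.median(c[r["pixels"]],axis=0).round(3))
print(monitor.get_obs())
E
```

```text
{'fx': 382.7190555351561, 'fy': 382.7190555351561, 'cx': 322.9333228946813, 'cy': 200.15165231497645, 'xyz': array([1.06926507, 0.02295527, 1.00719177]), 'attitude': array([-144.95611959,    0.6121806 ,   92.6067155 ])}
scene balance 0.8 [385.8, 257.2] 10153 [0.672 0.137 0.224] [0.67  0.143 0.222]
scene door_handle 0.86 [432.3, 277.9] 573 [0.707 0.243 0.203] [0.698 0.243 0.199]
scene tare_key_top 0.71 [431.5, 278.2] 565 [0.706 0.243 0.194] [0.7   0.243 0.201]
scene shield_top 0.89 [381.7, 257.0] 10251 [0.673 0.128 0.224] [0.669 0.143 0.222]
scene weighing_beaker 0.2 [384.9, 257.2] 10093 [0.672 0.135 0.222] [0.67  0.143 0.222]
{'fx': 399.41265272779606, 'fy': 399.41265272779606, 'cx': 316.04048453770895, 'cy': 208.2074502720085, 'xyz': array([0.29319181, 0.00741745, 1.37723776]), 'attitude': array([-170.65934291,    0.69469769,  -90.02993019])}
top door_handle 0.51 [240.0, 135.9] 130 [ 0.789  0.299 -0.003] [0.696 0.244 0.219]
top door_handle 0.3 [256.4, 235.1] 77 [0.421 0.223 0.053] [0.424 0.216 0.058]
top tare_key_top 0.49 [303.9, 234.7] 69 [0.424 0.067 0.057] [0.427 0.067 0.057]
top shield_top 0.75 [279.0, 187.5] 7230 [0.547 0.131 0.221] [0.539 0.14  0.22 ]
top tare_key 0.62 [304.0, 233.6] 78 [0.427 0.063 0.053] [0.43  0.065 0.057]
{'time_s': 0.7, 'qpos': array([-76.5410552 ,  18.3903702 ,  -4.01568369,  83.10477075,
         1.29272623,  78.54116818,  -3.25916393]), 'joint_velocities': array([ 0.04494324,  0.00581577, -0.02167353,  0.04459717,  0.01868735,
       -0.01678517,  0.03486287]), 'effort': array([-4.00269369e-05, -4.90940738e+01, -4.03046440e-01, -3.12704980e+01,
       -6.37211278e-02,  3.33503634e-02,  3.14510248e-05]), 'tool_pos': array([0.14238545, 0.6342531 , 0.24162848]), 'tool_rot': array([-3.47797306, 89.99129317, 73.87180623]), 'force': array([-0.57344765, -0.19641587,  0.24811643]), 'wrist_torque': array([0.00672113, 0.0126473 , 0.00500154]), 'grip_width': 0.08703985001526768}
```

View images.

View pics/scene0.png

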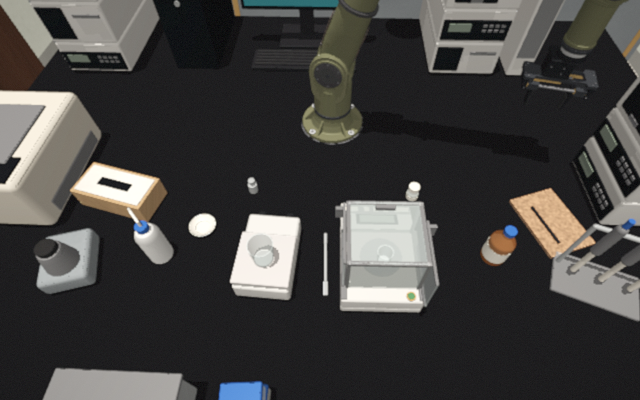

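View pics/top0.png

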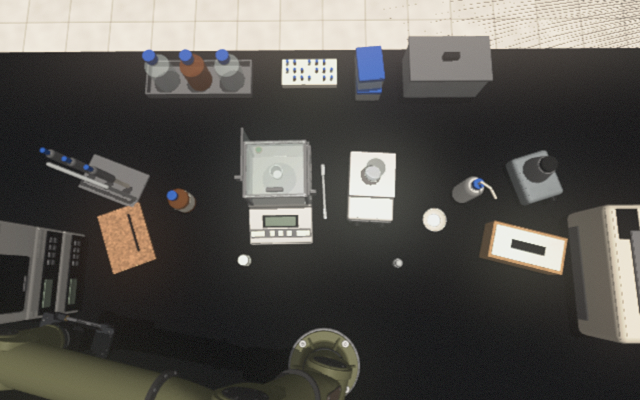

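```bash
python3 - <<'E'
from h import *
a=cv2.imread("pics/scene0.png")[190:320,325:450]; b=cv2.imread("pics/top0.png")[120:270,225:335]
a=cv2.resize(a,(450,468),interpolation=cv2.INTER_CUBIC); b=cv2.resize(b,(343,468),interpolation=cv2.INTER_CUBIC)
cv2.imwrite("pics/c1.png",np.hstack([a,b]))
for n in("scene","top"):
    p,d=read_camera(n); c=cloud(n,d)
    np.save(f"{n}_c.npy",c)
    x,y,z=c[...,0],c[...,1],c[...,2]
    m=(z>.15)&(z<.26)&(x>.4)&(x<.85)&(y>0)&(y<.3)
    # shield top height points
    t=(z>.214)&m
    q=c[t][:,:2].astype(np.float32); print(n,len(q),cv2.minAreaRect(q*1000))
    # outside: y large or small
    for lo,hi in((.225,.3),(0,.045)):
        k=m&(y>lo)&(y<hi)
        vv,uu=np.where(k); print(lo,len(vv))
        for i in range(0,len(vv),max(1,len(vv)//25)): print(uu[i],vv[i],c[vv[i],uu[i]].round(3))
E
```

```text
scene 5763 ((627.8097534179688, 143.6268768310547), (219.27688598632812, 242.75686645507812), 1.2230459451675415)
0.225 903
418 202 [0.517 0.226 0.223]
419 210 [0.542 0.226 0.224]
422 217 [0.561 0.231 0.224]
421 223 [0.579 0.227 0.224]
424 226 [0.587 0.233 0.224]
428 228 [0.59  0.243 0.22 ]
433 230 [0.587 0.258 0.208]
429 233 [0.606 0.243 0.224]
429 236 [0.614 0.242 0.224]
424 241 [0.629 0.228 0.227]
424 245 [0.636 0.229 0.221]
432 248 [0.645 0.246 0.223]
432 252 [0.654 0.245 0.222]
429 256 [0.665 0.237 0.223]
427 260 [0.676 0.231 0.223]
433 263 [0.682 0.244 0.223]
431 267 [0.69  0.239 0.218]
429 270 [0.69  0.238 0.203]
423 273 [0.689 0.229 0.182]
427 275 [0.685 0.242 0.165]
430 277 [0.701 0.242 0.188]
433 279 [0.714 0.243 0.207]
436 282 [0.728 0.244 0.225]
438 285 [0.734 0.248 0.223]
435 289 [0.734 0.247 0.2  ]
431 296 [0.734 0.247 0.159]
0 277
343 203 [0.527 0.04  0.222]
344 206 [0.536 0.042 0.224]
335 208 [0.54  0.02  0.219]
336 209 [0.542 0.023 0.218]
337 210 [0.543 0.025 0.215]
338 211 [0.544 0.028 0.212]
339 212 [0.541 0.031 0.204]
340 213 [0.544 0.033 0.203]
341 214 [0.543 0.0
[... 1424 characters left out ...]

309 151 [0.656 0.042 0.226]
309 156 [0.641 0.042 0.223]
309 160 [0.629 0.042 0.223]
309 164 [0.618 0.042 0.219]
309 168 [0.605 0.042 0.222]
309 172 [0.592 0.042 0.224]
309 176 [0.581 0.042 0.22 ]
309 181 [0.566 0.042 0.219]
309 185 [0.552 0.042 0.225]
309 188 [0.544 0.042 0.22 ]
308 190 [0.537 0.045 0.226]
312 190 [0.538 0.033 0.22 ]
316 190 [0.538 0.021 0.22 ]
312 191 [0.536 0.033 0.216]
316 191 [0.535 0.021 0.222]
312 192 [0.532 0.033 0.22 ]
316 192 [0.533 0.022 0.215]
311 193 [0.53  0.036 0.217]
315 193 [0.531 0.025 0.209]
311 194 [0.53  0.037 0.203]
315 194 [0.53  0.025 0.199]
311 195 [0.53  0.037 0.185]
315 195 [0.53  0.025 0.185]
309 197 [0.522 0.043 0.195]
309 199 [0.523 0.044 0.159]
```

View pics/c1.png

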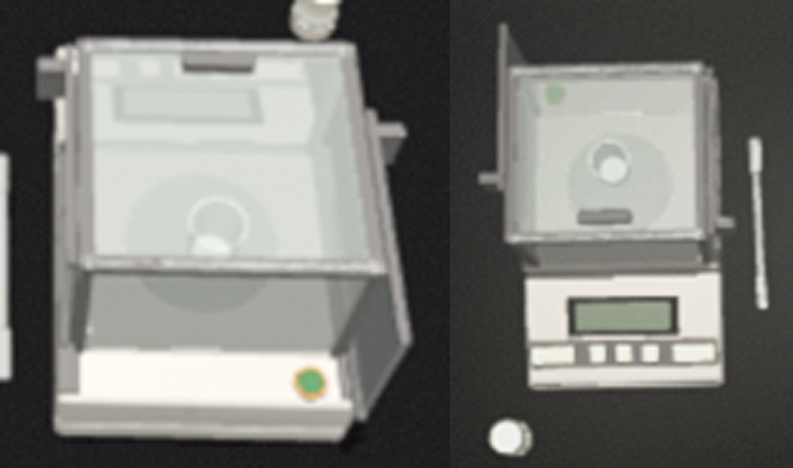

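```bash
python3 - <<'E'
from h import *
for n in("scene","top"):
    c=np.load(f"{n}_c.npy"); x,y,z=c[...,0],c[...,1],c[...,2]
    t=(z>.214)&(z<.232)&(x>.5)&(x<.70)&(y>.039)&(y<.30)
    for nm,a,b,f,rng in(("right",x,y,np.min,(.56,.68)),("front",y,x,np.min,(.06,.22)),("rear",y,x,np.max,(.06,.22))):
        e=np.arange(*rng,.008); P=[]
        for s in e:
            k=t&(a>=s)&(a<s+.008)
            if k.any(): P.append((s+.004,f(b[k])))
        P=np.array(P); g=np.polyfit(P[:,0],P[:,1],1); print(n,nm,g.round(4),P[:,1].mean().round(4))
    for nm,k in(("Lhandle",(z>.175)&(z<.235)&(y>.249)&(y<.29)&(x>.5)&(x<.66)),("Rhandle",(z>.175)&(z<.235)&(y>.005)&(y<.036)&(x>.5)&(x<.66))):
        print(n,nm,k.sum(),np.percentile(c[k],[2,50,98],axis=0).round(3).tolist())
    k=(x>.38)&(x<.5)&(y>0)&(y<.3)&(z>.035)&(z<.09)
    if k.sum()>50: print(n,"panel",cv2.minAreaRect((c[k][:,:2]*1000).astype(np.float32)))
c=np.load("top_c.npy")
for t in("tare_key","power_key","mode_key","print_key"):
    for r in regions_of("top",t)[:1]: print(t,r["p"],r["pixel"],np.percentile(c[r["pixels"]],[5,50,95],axis=0).round(3).tolist())
o=monitor.get_obs(); Rt=R.from_euler('xyz',o["tool_rot"],degrees=True).as_matrix(); print(Rt.round(3))
E
```

```text
scene right [0.0154 0.0317] 0.0413
scene front [-0.0231  0.5227] 0.5195
scene rear [-0.0158  0.6957] 0.6935
scene Lhandle 57 [[0.579, 0.25, 0.182], [0.587, 0.257, 0.213], [0.588, 0.264, 0.221]]
scene Rhandle 78 [[0.534, 0.02, 0.182], [0.543, 0.028, 0.209], [0.544, 0.036, 0.222]]
top right [0.0019 0.0411] 0.0423
top front [-0.0159  0.5184] 0.5162
top rear [-0.0154  0.6914] 0.6892
top Lhandle 29 [[0.574, 0.251, 0.181], [0.575, 0.257, 0.215], [0.582, 0.264, 0.223]]
top Rhandle 30 [[0.53, 0.021, 0.183], [0.532, 0.027, 0.215], [0.539, 0.034, 0.222]]
top panel ((446.21905517578125, 140.9205322265625), (107.64974212646484, 207.93048095703125), 0.18457409739494324)
tare_key 0.41 [303.1, 230.5] [[0.421, 0.047, 0.054], [0.43, 0.067, 0.058], [0.437, 0.083, 0.062]]
power_key 0.41 [257.6, 237.1] [[0.417, 0.196, 0.054], [0.426, 0.216, 0.058], [0.434, 0.235, 0.062]]
mode_key 0.52 [275.7, 189.1] [[0.408, 0.044, 0.046], [0.539, 0.14, 0.22], [0.679, 0.237, 0.227]]
[[ 0.    -0.976  0.219]
 [ 0.     0.219  0.976]
 [-1.    -0.     0.   ]]
```

Emit:
step_arm:
  deltas:
    - [-1,-0.058,0,0,0]
    - [-1,-0.058,-0.0485,-0.0235,-1.25]
    - [-1,-0.058,-0.097,-0.047,-2.5]
    - [-1,-0.058,-0.1455,-0.0705,-3.75]
    - [-1,-0.058,-0.194,-0.094,-5]
    - [-1,-0.058,-0.2425,-0.1175,-6.25]
    - [-1,-0.058,-0.291,-0.141,-7.5]
    - [-1,-0.058,-0.3395,-0.1645,-8.75]
    - [-1,-0.058,-0.388,-0.188,-10]
    - [-1,-0.058,-0.4365,-0.2115,-11.25]
    - [-1,-0.058,-0.485,-0.235,-12.5]
    - [-1,-0.058,-0.5337,-0.2585,-13.7]
  newtons: 10

```text
time_s: 2.5
tool_pos: [0.6077, 0.2642, 0.2998]
tool_rot: [-44.2, 90.0, 47.0]
force: [0.4, -0.5, -0.3]
grip_width: 0.0006
```

Emit:
step_arm:
  deltas:
    - [-1,0,0,0,0]
    - [-1,0,0,0,0]

```text
time_s: 2.75
tool_pos: [0.6062, 0.2656, 0.2993]
tool_rot: [48.7, 89.9, 139.8]
force: [-0.8, 0.5, 0.4]
grip_width: 0.0004
```

```bash
python3 - <<'E'
from h import *
o=[]
for n in("scene","top"):
    p,d=read_camera(n); np.save(f"{n}_c1.npy",cloud(n,d))
    q=proj(n,[[.606,.265,.28],[.588,.254,.22],[.43,.066,.058]]); print(n,q.round(1).tolist())
    s=p[150:300,325:475] if n=="scene" else p[120:270,200:350]
    o.append(cv2.resize(s[:,:,::-1],(400,400),interpolation=cv2.INTER_CUBIC))
cv2.imwrite("pics/c2.png",np.hstack(o))
c=np.load("scene_c1.npy"); x,y,z=c[...,0],c[...,1],c[...,2]
k=(z>.275)&(z<.315)&(abs(x-.606)<.04)&(abs(y-.265)<.05); print(k.sum(),np.percentile(c[k],[1,50,99],axis=0).round(3).tolist())
E
```

```text
scene [[444.4, 220.8], [432.5, 227.6], [350.5, 208.0]]
top [[230.1, 162.5], [238.1, 173.9], [303.2, 232.1]]
85 [[0.599, 0.253, 0.281], [0.617, 0.261, 0.295], [0.619, 0.272, 0.31]]
```

View pics/c2.png

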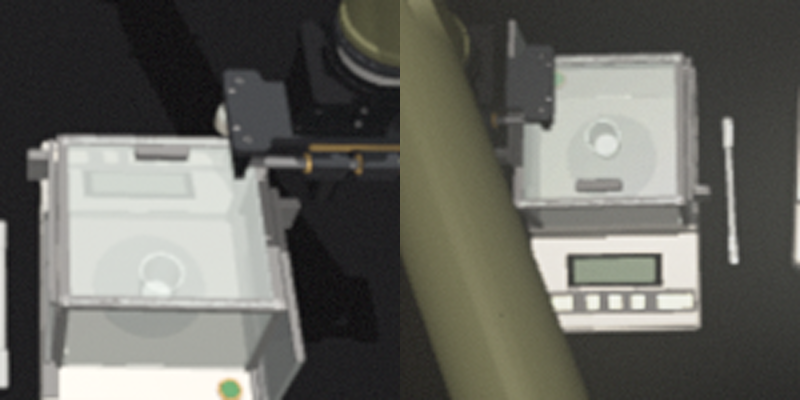

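Emit:
step_arm:
  deltas:
    - [-1,0,-0.006,0,0]
    - [-1,0.02,-0.006,0,0]
    - [-1,0.04,-0.006,0,0]
    - [-1,0.055,-0.006,0,0]
    - [-1,0.065,-0.006,0,0]
    - [-1,0.075,-0.006,0,0]
    - [-1,0.083,-0.006,0,0]
    - [-1,0.083,-0.006,0,0]
    - [-1,0.083,-0.006,0,0]

```text
time_s: 3.98
tool_pos: [0.6128, 0.2653, 0.2171]
tool_rot: [-62.9, 90.0, 28.1]
force: [0.1, -0.1, -0.3]
grip_width: 0.0006
```

Emit:
step_arm:
  deltas:
    - [-1,0,0.004,0,0]
    - [-1,0,0.008,0,0]
    - [-1,0,0.012,0,0]
    - [-1,0,0.016,0,0]
    - [-1,0,0.02,0,0]
    - [-1,0,0.024,0,0]
    - [-1,0,0.028,0,0]
    - [-1,0,0.032,0,0]
    - [-1,0,0.036,0,0]
    - [-1,0,0.04,0,0]
    - [-1,0,0.044,0,0]
    - [-1,0,0.048,0,0]

```text
time_s: 5.48
tool_pos: [0.5643, 0.2644, 0.2166]
tool_rot: [-48.2, 90.0, 42.9]
force: [1.1, 0.6, 0.7]
grip_width: 0.0003
```

Sliding at about 1 N. Now in small steps to the stop.

Emit:
step_arm:
  deltas:
    - [-1,0,0.002,0,0]
    - [-1,0,0.004,0,0]
    - [-1,0,0.006,0,0]
    - [-1,0,0.008,0,0]
    - [-1,0,0.01,0,0]
    - [-1,0,0.01,0,0]

```text
time_s: 6.22
tool_pos: [0.5542, 0.2641, 0.2165]
tool_rot: [106.7, 90.0, -162.2]
force: [0.2, 0.9, 1.3]
grip_width: 0.0007
```

Emit:
step_arm:
  deltas:
    - [-1,0,0.0015,0,0]
    - [-1,0,0.003,0,0]
    - [-1,0,0.0045,0,0]
    - [-1,0,0.0045,0,0]

```text
time_s: 6.72
tool_pos: [0.5497, 0.264, 0.2164]
tool_rot: [108.3, 90.0, -160.7]
force: [0.3, -0.8, 0.2]
grip_width: 0.0007
```

Emit:
step_arm:
  deltas:
    - [-1,0,0.001,0,0]
    - [-1,0,0.002,0,0]
    - [-1,0,0.002,0,0]

```text
time_s: 7.1
tool_pos: [0.5489, 0.2639, 0.2165]
tool_rot: [-84.2, 89.9, 6.8]
force: [5.5, 0.0, -3.5]
grip_width: 0.0005
```

Emit:
step_arm:
  deltas:
    - [-1,0,0.001,0,0]
    - [-1,0,0.001,0,0]

```text
time_s: 7.35
tool_pos: [0.5488, 0.2639, 0.2166]
tool_rot: [-82.5, 89.8, 8.5]
force: [7.6, 1.6, -3.5]
grip_width: 0.0003
```

Emit:
step_arm:
  deltas:
    - [-1,0,-0.004,0,0]
    - [-1,0,-0.012,0,0]
    - [-1,-0.02,-0.012,0,0]
    - [-1,-0.05,-0.012,0,0]
    - [-1,-0.09,-0.012,0,0]
    - [-1,-0.09,-0.012,0,0]

```text
time_s: 8.1
tool_pos: [0.5605, 0.2649, 0.3106]
tool_rot: [-58.2, 89.7, 32.9]
force: [-0.8, 0.5, -0.1]
grip_width: -0.0
```

```bash
python3 - <<'E'
from h import *
n="scene"; p,d=read_camera(n); c=cloud(n,d); x,y,z=c[...,0],c[...,1],c[...,2]
k=(z>.175)&(z<.228)&(y>.249)&(y<.29)&(x>.48)&(x<.66); print(k.sum(),k.any() and np.percentile(c[k],[2,50,98],axis=0).round(3).tolist())
s=p[150:310,325:485]; cv2.imwrite("pics/c3.png",cv2.resize(s[:,:,::-1],(480,480),interpolation=cv2.INTER_CUBIC))
o=monitor.get_obs(); print(o["tool_pos"],R.from_euler('xyz',o["tool_rot"],degrees=True).as_matrix().round(4))
E
```

```text
54 [[0.531, 0.25, 0.184], [0.538, 0.257, 0.212], [0.54, 0.263, 0.221]]
[0.55963637 0.26457768 0.30819631] [[ 0.002  -0.9998 -0.0184]
 [ 0.0016 -0.0184  0.9998]
 [-1.     -0.0021  0.0016]]
```

View pics/c3.png

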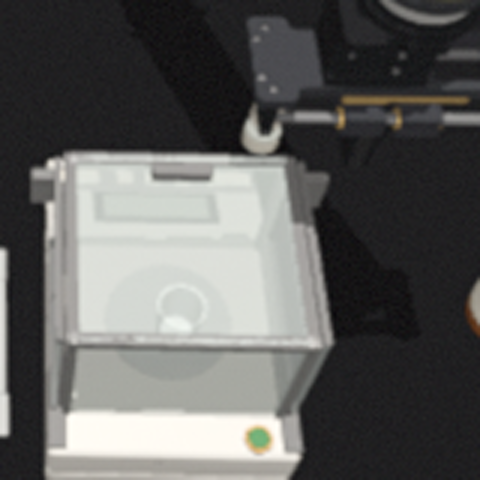

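Emit:
step_arm:
  deltas:
    - [-1,0,0.023,-0.0325,0]
    - [-1,0,0.046,-0.065,0]
    - [-1,0,0.069,-0.0975,0]
    - [-1,0,0.092,-0.13,0]
    - [-1,0,0.115,-0.1625,0]
    - [-1,0,0.1372,-0.195,0]
    - [-1,0,0.1372,-0.195,0]

```text
time_s: 9.02
tool_pos: [0.424, 0.0644, 0.3058]
tool_rot: [73.3, 89.9, 164.1]
force: [0.4, 0.6, -0.4]
grip_width: 0.0004
```

Emit:
step_arm:
  deltas:
    - [-1,0.03,0,0,0]
    - [-1,0.07,0,0,0]
    - [-1,0.11,0,0,0]
    - [-1,0.15,0,0,0]
    - [-1,0.18,0,0,0]
    - [-1,0.2,0,0,0]
    - [-1,0.2,0,0,0]

```text
time_s: 9.9
tool_pos: [0.4237, 0.067, 0.1044]
tool_rot: [109.6, 89.7, -159.3]
force: [0.9, 0.1, 0.5]
grip_width: 0.0008
```

Emit:
step_arm:
  deltas:
    - [-1,0.008,0,0,0]
    - [-1,0.016,0,0,0]
    - [-1,0.021,0,0,0]
    - [-1,0.021,0,0,0]

```text
time_s: 10.4
tool_pos: [0.4252, 0.0667, 0.0853]
tool_rot: [100.6, 90.0, -168.3]
force: [-0.2, 0.2, 1.0]
grip_width: 0.0004
```

Emit:
step_arm:
  deltas:
    - [-1,0.001,0,0,0]
    - [-1,0.002,0,0,0]
    - [-1,0.003,0,0,0]
    - [-1,0.003,0,0,0]

```text
time_s: 10.9
tool_pos: [0.4254, 0.0668, 0.0825]
tool_rot: [-5.6, 90.0, 85.5]
force: [0.5, 0.1, 0.1]
grip_width: 0.0004
```

Emit:
step_arm:
  deltas:
    - [-1,0.001,0,0,0]
    - [-1,0.002,0,0,0]
    - [-1,0.003,0,0,0]
    - [-1,0.003,0,0,0]

```text
time_s: 11.4
tool_pos: [0.4255, 0.0668, 0.0796]
tool_rot: [-67.5, 90.0, 23.6]
force: [-0.4, 0.2, 0.5]
grip_width: 0.0004
```

Emit:
step_arm:
  deltas:
    - [-1,0.001,0,0,0]
    - [-1,0.001,0,0,0]

```text
time_s: 11.65
tool_pos: [0.4257, 0.0668, 0.0787]
tool_rot: [-73.8, 90.0, 17.3]
force: [0.3, -1.1, 1.8]
grip_width: 0.0004
```

Emit:
step_arm:
  deltas:
    - [-1,0.001,0,0,0]
    - [-1,0.001,0,0,0]

```text
time_s: 11.9
tool_pos: [0.4259, 0.0668, 0.0778]
tool_rot: [-77.9, 89.9, 13.2]
force: [1.1, -0.2, 2.3]
grip_width: 0.0003
```

Emit:
step_arm:
  deltas:
    - [-1,0.001,0,0,0]
    - [-1,0.0015,0,0,0]
    - [-1,0.0015,0,0,0]

```text
time_s: 12.28
tool_pos: [0.4259, 0.0669, 0.0763]
tool_rot: [-75.1, 89.9, 15.9]
force: [1.0, -0.4, 4.1]
grip_width: 0.0004
```

Emit:
step_arm:
  deltas:
    - [-1,0.001,0,0,0]
    - [-1,0.001,0,0,0]

```text
time_s: 12.52
tool_pos: [0.4259, 0.0669, 0.0753]
tool_rot: [-74.4, 89.9, 16.7]
force: [1.5, -0.2, 4.6]
grip_width: 0.0005
```

Emit:
step_arm:
  deltas:
    - [-1,0.0008,0,0,0]
    - [-1,0.0008,0,0,0]

```text
time_s: 12.78
tool_pos: [0.4261, 0.0669, 0.0751]
tool_rot: [-67.3, 89.9, 23.8]
force: [-0.5, -0.7, 8.8]
grip_width: 0.0004
```

Emit:
step_arm:
  deltas:
    - [-1,-0.003,0,0,0]
    - [-1,-0.008,0,0,0]
    - [-1,-0.02,0,0,0]
    - [-1,-0.06,0,0,0]
    - [-1,-0.1,0,0,0]
    - [-1,-0.15,0,0,0]
    - [-1,-0.2,0,0,0]
    - [-1,-0.24,0,0,0]
    - [-1,-0.24,0,0,0]

```text
time_s: 13.9
tool_pos: [0.4265, 0.067, 0.3176]
tool_rot: [-68.2, 89.7, 22.8]
force: [0.3, -0.3, -0.7]
grip_width: 0.0007
```

Emit:
step_arm:
  deltas:
    - [-1,0,0,-0.05,0]
    - [-1,0,0,-0.1,0]
    - [-1,0,0,-0.15,0]
    - [-1,0,0,-0.2,0]
    - [-1,0,0,-0.25,0]
    - [-1,0,0,-0.25,0]

```text
time_s: 14.65
tool_pos: [0.4281, -0.1872, 0.3133]
tool_rot: [101.4, 89.9, -168.0]
force: [-0.4, 1.0, 0.1]
grip_width: 0.0005
```

```bash
python3 - <<'E'
from h import *
o=[]
for n in("scene","top"):
    p,d=read_camera(n); c=cloud(n,d)
    a=cv2.imread(f"pics/{n}0.png"); 
    s=p[170:330,180:540] if n=="scene" else p[110:290,150:500]
    o.append(cv2.resize(s[:,:,::-1],(640,290),interpolation=cv2.INTER_CUBIC))
    if n=="top":
        for i,P in(("tare",c),("tare0",np.load("top_c.npy"))):
            x,y,z=P[...,0],P[...,1],P[...,2]
            k=(abs(x-.429)<.007)&(abs(y-.066)<.018)&(z>.04)&(z<.08); print(i,k.sum(),z[k].mean().round(4))
    else:
        x,y,z=c[...,0],c[...,1],c[...,2]
        k=(z>.175)&(z<.228)&(y>.249)&(y<.29)&(x>.48)&(x<.66); print(k.sum(),k.any() and np.percentile(c[k],[2,50,98],axis=0).round(3).tolist())
cv2.imwrite("pics/c4.png",np.vstack(o)); print(monitor.get_obs()["tool_pos"],monitor.get_obs()["force"])
E
```

```text
49 [[0.531, 0.25, 0.186], [0.538, 0.257, 0.212], [0.54, 0.262, 0.221]]
tare 43 0.0583
tare0 43 0.058
[ 0.42925675 -0.18273215  0.31320209] [ 0.72031183  0.38739997 -0.28477354]
```

View pics/c4.png

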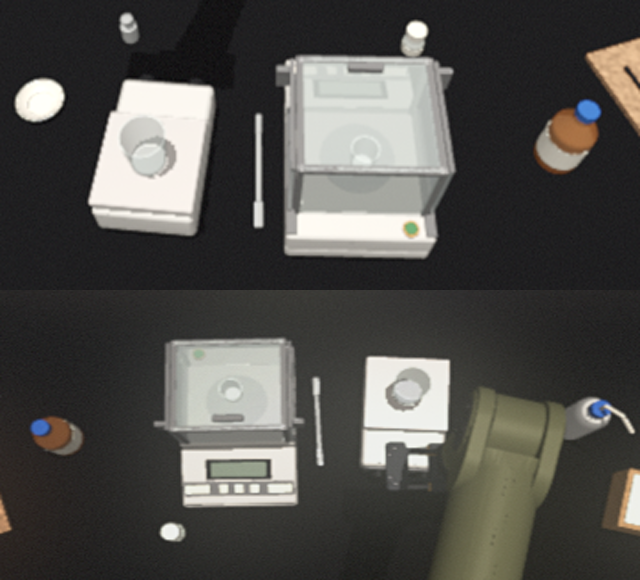

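Both views show the door shut and flush, the beaker standing, the other objects in place and the arm well clear, so I am handing in.

```bash
python3 -c "
from cell import env; print(env.sign_off())"
```

```text
the job is handed in; nothing more can be done
None
```

The left-hand draft-shield door is shut and the tare key was pressed and released, in that order. The job is handed in at about 15 s of the 43 s allowed.

- **Door:** I slid it shut with closed fingertips from behind the tab, at about 1 N, until it met its hard stop at about 6–8 N. After the press, its handle was still at x ≈ 0.535 m, where it was when shut, level with the fixed door's handle. The door's rear edge sits flush with the shield.
- **Tare key:** I pressed it about 4 mm, with the force rising steadily from about 2 to 4.6 N and then 8.8 N at the end stop. The measured key-top height was 58.3 mm afterwards against 58.0 mm before, so it came back up.
- **Everything else:** The last pictures show the pan beaker and the nearby objects where they were, and the arm clear of everything with only sensor noise on the force reading. I had no direct reading of the other keys; the fingertips stayed within the tare key's width as measured.

No check failed or disagreed.

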